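Snap the hold-down bar onto the sloping mending desk

ROBOT

A 6-joint arm with a two-finger parallel gripper is mounted at the origin on the work surface. World frame = base frame: x ahead of the robot, y to its left, z up, the work surface at z = 0. Lengths are in m, angles in rad, forces in N, time in s.
With the tool pointing down it reaches from about 0.325 to 0.775 m from the base axis. Payload 5.5 kg.
Tool frame: the origin (TCP) lies between the finger pads; the fingertips stand 8 mm ahead of it and the grasp point (between the pads) lies 11 mm behind it (tcp_to_tips is the distance from the TCP to the fingertips, in m); z points along the fingers, y is the direction in which the jaws open and shut (so a half turn about z gives the same grasp; the last joint's range is limited). The gripper opens to 88 mm and grips with 3 to 60 N. Pads are 20 mm wide; open, the fingers measure 115 mm over their backs; the gripper's body (75 mm by 178 mm) begins 61 mm behind the grasp point.
Start: joints at [-1.373, 0.091, 1.231, -0, 1.82, -0.057], TCP at [0.151, -0.581, 0.231] pointing down, gripper open.
Joint ranges: [-2.87, 2.87], [-0.86, 2.18], [0.17, 2.46], [-1.51, 4.65], [0.06, 2.69], [-2.65, 2.65]. Speed limits (rad/s): [2.57, 2.57, 3.01, 3.14, 3.14, 3.14].

INTERFACE

Orientations are given as a unit quaternion [w, x, y, z].
In Python, from bench import * gives the robot as it stands. Calls block until the motion is done:
- move_to(position, orientation): joint-space move of the TCP to a pose.
- move_l(position, speed=0.15, orientation=None): straight line of the TCP; orientation=None keeps the orientation; speed is the mean speed in m/s.
- movej(angles): joint-space move.
- gripper_open() and close(): open the fingers fully, or close them until they stop; the grip force is fixed at half the most.
- hold(seconds).
- inverse_kinematics(position, orientation): joint angles nearest the present ones, or None.
- state(): the state.
- get_image(name): name is "scene" or "top"; returns a dict with "frame" (420x560x3 uint8, blue, green, red), "depth" (420x560 float32, m along the optical axis (not along the pixel's ray), 0 where there is no reading), "camera_matrix" (3x3 intrinsics, pixels), "view" (4x4, takes a point from world to camera coordinates). Camera axes: x right, y up, looking along -z (the intrinsics and any distortion apply to the point x, -y, -z); pixel columns grow to the right and rows downward; lengths in m; the calibration is good to about 2 mm. A picture is of the moment at which its call begins.
A pose or a line that the arm cannot do raises IKError and nothing moves.
- job_done(): hands the job in, once; it reports no verdict.
The state is a dict: "time": time; "joint_pos": joint angles; "dq": joint speeds; "joint_torque": joint torques, N m; "ee_pos": TCP position; "ee_rot": TCP orientation; "ft_force": force on the tool from outside, world axes, zero at the start; "moment": the same for the moment, N m; "finger_gap": finger opening in m.
Only numpy, scipy, OpenCV 4.12 (cv2) and the standard library are available. Lean on these libraries where they do the work, as an engineer would, in place of code of your own. Each camera call takes 0.05 s, during which the arm holds its last target.

TASK

Clip the glass plate of the sloping mending desk in place: take the longer of the two finned aluminium bars and push it squarely down onto the glass, between the two black snap hooks, until both hooks have clicked shut over its ends, then let go of it. Leave the shorter bar and the other things on the table where they are.

Things in the scene. Friction and masses are not known exactly. Their poses are not given: they have to be found in the camera images.
- long_bar: The bar to fit: loose, aluminium, about 0.13 kg. Flat foot 130 mm long (its y) x 24 mm wide (its x) x 10 mm thick, with an upright grip fin on the middle of its top, 44 mm long (y) x 14 mm thick (x), rising 30 mm above the foot (40 mm in all). Origin: centre of the underside; z up through the fin. It lies flat on the table, fin up. It is symmetrical: either way round fits.
- short_bar: A spare bar of the same shape and metal, foot only 90 mm long (same width, height and fin); loose, lying flat on the table; too short for the hooks, to be left alone. Origin: centre of the underside. The two bars may have changed places.
- desk: Sloping wooden mending desk, fixed: a board 190 mm wide and 210 mm long rising away from the robot at 25 degrees, 100 mm high behind. Origin: on the table under the middle of the desk; x points from its low front to its high back (level), z up. On the board lies a glass plate; four steel guide lugs around the seat (at y = +-51 mm, inner faces at x = +-14.5 mm, 2.5 mm clear of the bar, flared tops at z = 18 mm of the seat) guide the foot.
- seat: Where the bar goes, fixed on the upper part of the board. Origin: centre of the seat on the glass's top face (35 mm behind and 78 mm above the desk's origin). x points uphill along the board, y across it from right to left hook, z square out of the board, leaning 25 degrees from vertical towards the robot's side. The bar is home when its frame lies on this one (or half turned about z). Push along -z.
- hook_left (a joint): Swing of the black cantilever snap hook at the seat's +y end, rad: 0 at rest (shut), grows as its tip is pushed outwards, away from the bar; springs back by itself. About 0.12 to 0.16 as the bar passes, near 0 (reading noise about 0.01) when it has clicked.
- hook_right (a joint): The same for the hook at the seat's -y end. Both hooks together resist the push with up to about 8 to 16 N while the bar's underside goes from z = 23 to 13 mm of the seat, then about 5 N until its top passes the noses (underside at 2.5 mm), then snap back. The hooks' tops stand at z = 32 mm, so bring the underside in from above 40 mm.
- hook_left_tip (a point): Nose of the left hook: at rest y = +60 mm, z = 12.5 mm of the seat, 5 mm in over the bar's end and 2.5 mm above the seated foot. Each hook is 16 mm wide (x), its upright 67 to 71.5 mm from the seat's centre (2 mm clear of the bar's end), with a sloping lead-in from the nose to its top at y = 69, z = 32 mm.
- hook_right_tip (a point): The same for the right hook: y = -60 mm, z = 12.5 mm of the seat.
- jar: Bystander: clear jar with a green lid, 84 mm across, 130 mm high. Origin: underside centre.
- chalk_tub: Bystander: small white tub with two sticks in it, 60 mm across, 50 mm high, the sticks to 65 mm; between the bars and the desk. Origin: underside centre.
- paste_tub: Bystander: cream tub, 72 mm across, 55 mm high. Origin: underside centre.
- tub_lid: Bystander: cream disc, 68 mm across, 8 mm high. Origin: underside centre.
- pencil: Bystander: flat carpenter's pencil 130 mm long (y), 11 mm wide, 8 mm high, lying between the two bars. Origin: underside centre.
- tin: Bystander: metal tin with a white lid, 124 x 164 x 75 mm. Origin: underside centre.
- steel_rule: Bystander: flat steel rule 300 mm long (y), 30 mm wide, 4 mm thick. Origin: underside centre.
There are look-alikes about, which are no part of the job. What is shaped like the long_bar but turquoise is not meant.

How it is judged:
At the end, for the whole second after the job is handed in: The long bar lies home in the seat: its underside on the glass (within 4 mm), centred within 5 mm both ways, flat within 0.08 rad and in line within 0.12 rad, either way round; both hooks back within 0.05 rad of rest; the bar still (x of long_bar in the frame of seat between -0.005 and 0.005 m and y of long_bar in the frame of seat between -0.005 and 0.005 m and z of long_bar in the frame of seat between -0.004 and 0.004 m and angle between the z axis of long_bar and the z axis of seat, either way round below 0.08 rad and angle between the y axis of long_bar and the y axis of seat, either way round below 0.12 rad and value of joint each of hook_left, hook_right below 0.05 rad and linear speed of long_bar below 0.02 m/s); the robot touches nothing.
It fails at once if the short bar or another bystander is shifted by more than 30 mm (distance of any of jar, chalk_tub, paste_tub, tub_lid, pencil, tin, steel_rule, short_bar from where it was at the start of the episode above 0.03 m).
It also fails if it takes over 38 s, if anything falls off the work surface, if the arm or the gripper's body presses on something with over 40 N, if the wrist force passes 120 N, or if a joint passes its speed limit or range.

## Working session

There is one attempt and no reset: what is moved stays moved. The work goes in short steps, each a Python script; the robot and the scene stay as the last script left them, time stands still between calls to the robot, and variables do not carry over. Pictures are saved under pics/ and viewed, and the job is handed in when it is done.

```bash
mkdir -p pics; ls
python3 - <<'E'
from bench import *
import cv2,numpy as np
for n in("scene","top"):
    d=get_image(n); cv2.imwrite(f"pics/{n}0.png",d["frame"]); np.savez(f"/tmp/{n}0.npz",**d)
    print(n,d["camera_matrix"].round(1).tolist(),d["view"].round(3).tolist(),list(d.keys()))
s=state();print(s["time"],s["finger_gap"],s["ee_rot"],s["ft_force"],s.keys())
E
```

```text
pics
scene [[525.7, 0.0, 280.0], [0.0, 525.7, 204.4], [0.0, 0.0, 1.0]] [[0.555, 0.832, 0.011, -0.318], [-0.573, 0.373, 0.729, 0.23], [0.603, -0.411, 0.684, -1.738], [0.0, 0.0, 0.0, 1.0]] ['frame', 'depth', 'camera_matrix', 'view']
top [[395.9, 0.0, 277.6], [0.0, 395.9, 208.0], [0.0, 0.0, 1.0]] [[-0.019, -1.0, 0.005, 0.026], [0.986, -0.017, 0.169, -0.513], [-0.168, 0.008, 0.986, -1.138], [0.0, 0.0, 0.0, 1.0]] ['frame', 'depth', 'camera_matrix', 'view']
0.1 0.08799157986530907 [-8.96855518e-04  9.91892222e-01  1.27078769e-01 -4.16693257e-05] [ 0.1966907  -0.00861078  0.46573696] dict_keys(['time', 'joint_pos', 'dq', 'joint_torque', 'ee_pos', 'ee_rot', 'ft_force', 'moment', 'finger_gap'])
```

View pics/scene0.png

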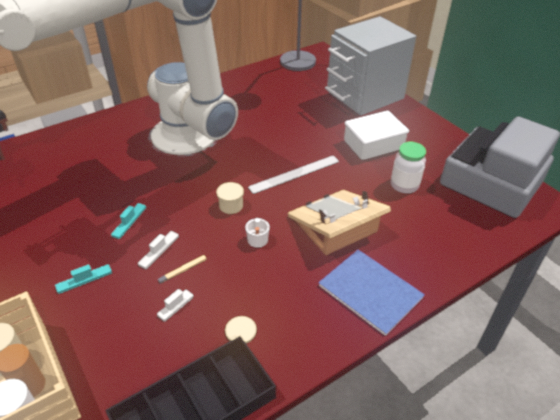

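View pics/top0.png

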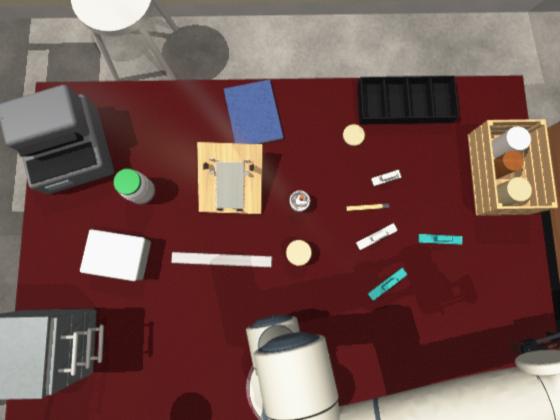

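Candidates in the top view are silver bars at (376,237) and (386,178), and turquoise ones at (440,240) and (388,284). The silver bar at (376,237) looks the longer. I'll measure it and confirm in a crop.

```bash
cat > h.py <<'E'
import numpy as np,cv2
def load(n,k=0): return dict(np.load(f"/tmp/{n}{k}.npz"))
def cloud(d):
    K=d["camera_matrix"];D=d["depth"];h,w=D.shape
    u,v=np.meshgrid(np.arange(w),np.arange(h))
    P=np.stack([(u-K[0,2])/K[0,0]*D,-(v-K[1,2])/K[1,1]*D,-D],-1)
    V=d["view"]; return (P-V[:3,3])@V[:3,:3]
def proj(d,p):
    V=d["view"];K=d["camera_matrix"];c=np.atleast_2d(p)@V[:3,:3].T+V[:3,3]
    return np.c_[K[0,2]+K[0,0]*c[:,0]/-c[:,2],K[1,2]+K[1,1]*c[:,1]/c[:,2]]
E
python3 - <<'E'
from h import *
for n in("top","scene"):
    d=load(n);P=cloud(d);f=d["frame"].astype(int)
    hsv=cv2.cvtColor(d["frame"],cv2.COLOR_BGR2HSV)
    m=((hsv[...,1]<70)&(hsv[...,2]>110)).astype(np.uint8)
    nn,L,st,c=cv2.connectedComponentsWithStats(m)
    for i in range(1,nn):
        if 60<st[i,4]<1500:
            q=P[(L==i)]; q=q[(q[:,0]>.1)&(q[:,0]<.9)]
            if len(q)<50 or q[:,2].max()>.12: continue
            foot=q[(q[:,2]<.016)]; fin=q[q[:,2]>.03]
            if len(foot)<10: continue
            r=cv2.minAreaRect((foot[:,:2]*1000).astype(np.float32))
            print(n,c[i].round(),st[i,4],"rect",r,"z",np.percentile(foot[:,2],[10,50,90]).round(4),"finmed",np.median(fin,0).round(4) if len(fin) else None,len(fin), np.percentile(q[:,2],98))
d=load("top");a=cv2.resize(d["frame"][160:310,340:470],None,fx=4,fy=4,interpolation=cv2.INTER_CUBIC);b=cv2.resize(d["frame"][130:220,185:275],None,fx=6,fy=6,interpolation=cv2.INTER_CUBIC);cv2.imwrite("pics/c1.png",a);cv2.imwrite("pics/c2.png",b)
d=load("scene");b=cv2.resize(d["frame"][180:250,280:400],None,fx=6,fy=6,interpolation=cv2.INTER_CUBIC);cv2.imwrite("pics/c3.png",b)
E
```

```text
top [299. 201.] 343 rect ((542.5075073242188, -50.269527435302734), (61.9814567565918, 67.348876953125), 89.14354705810547) z [-0.0013  0.0021  0.0066] finmed [ 0.5403 -0.046   0.0502] 131 0.06600151845704745
top [376. 236.] 398 rect ((427.5179138183594, -284.06097412109375), (27.71978187561035, 135.8885498046875), 25.913301467895508) z [0.0023 0.0109 0.014 ] finmed [ 0.4273 -0.2804  0.0408] 76 0.0438593053513351
scene [293. 174.] 871 rect ((362.8292236328125, 192.0680694580078), (312.23529052734375, 50.66261672973633), 85.90077209472656) z [0.0006 0.0046 0.008 ] finmed None 0 0.009869384598397403
scene [230. 197.] 637 rect ((350.05133056640625, -29.006866455078125), (67.99217987060547, 136.57061767578125), 61.28740310668945) z [0.0018 0.0087 0.0138] finmed [ 0.3904 -0.0442  0.0553] 481 0.05936432409002288
scene [338. 207.] 1023 rect ((502.9618835449219, 177.11715698242188), (92.61824035644531, 17.049217224121094), 86.1353530883789) z [-0.0014  0.0068  0.0151] finmed [0.6174 0.1656 0.0706] 922 0.10326724718745069
scene [257. 232.] 585 rect ((512.8140869140625, -34.20892333984375), (6
[... 662 characters left out ...]
4035034) z [-0.0014  0.0007  0.0033] finmed [ 0.4205 -0.4521  0.0385] 3 0.037793093194749355
scene [365. 310.] 348 rect ((818.3842163085938, 13.397111892700195), (163.8168487548828, 14.206503868103027), 7.813950061798096) z [-0.0004  0.0043  0.0107] finmed None 0 0.013152669034776748
scene [174. 303.] 594 rect ((600.687255859375, -321.87158203125), (52.163543701171875, 98.9151382446289), 18.239795684814453) z [0.0001 0.0092 0.0131] finmed [ 0.6155 -0.3222  0.0396] 145 0.04258405375069219
scene [241. 329.] 616 rect ((748.0973510742188, -224.4680633544922), (69.88912200927734, 70.19001770019531), 48.5381965637207) z [0.0057 0.0086 0.0112] finmed [ 0.7947 -0.2512  0.0508] 25 0.05079507779778828
```

Run:
```python
from h import *
d=load("top");P=cloud(d)
print("table z",np.median(P[295:305,150:350,2]))
for v in range(140,216,5): print(v,[ (round(float(P[v,u,2])*1000)) for u in range(194,268,4)])
for uv in [(200,144),(261,145),(198,212),(261,213),(218,186),(243,186),(243,207),(218,207)]: print(uv,P[uv[1],uv[0]].round(4))
```

```text
table z 0.0014242756092578135
140 [0, 0, 5, -2, 0, 0, -5, 0, -3, -2, 2, 13, 11, 13, 15, 11, 13, 14, 14]
145 [-1, 97, 103, 99, 100, 99, 100, 100, 99, 101, 101, 102, 104, 100, 101, 102, 100, 1, 6]
150 [2, 93, 92, 96, 94, 95, 88, 96, 91, 92, 96, 92, 94, 92, 96, 93, 95, 0, -5]
155 [1, 87, 87, 86, 83, 87, 83, 85, 87, 89, 92, 84, 88, 93, 87, 90, 90, -3, 8]
160 [0, 81, 80, 79, 81, 81, 79, 83, 82, 86, 81, 83, 79, 98, 81, 76, 85, 0, 1]
165 [-2, 73, 70, 100, 75, 72, 80, 76, 81, 78, 78, 80, 77, 75, 104, 74, 78, 2, 3]
170 [-5, 70, 70, 67, 82, 71, 74, 70, 72, 74, 73, 73, 73, 70, 70, 73, 71, 1, 2]
175 [-5, 62, 62, 59, 63, 62, 68, 63, 68, 64, 70, 65, 66, 66, 66, 64, 63, 1, -3]
180 [5, 51, 60, 54, 57, 52, 59, 58, 59, 61, 63, 61, 64, 55, 59, 59, 58, 0, -2]
185 [1, 47, 49, 48, 47, 48, 57, 59, 56, 55, 49, 54, 55, 47, 54, 50, 52, -2, 4]
190 [4, 39, 40, 43, 39, 42, 44, 48, 47, 47, 47, 45, 50, 43, 44, 42, 46, 0, 3]
195 [-1, 35, 34, 33, 33, 41, 39, 47, 43, 43, 43, 41, 37, 37, 37, 38, 43, -2, -4]
200 [4, 0, 30, 29, 29, 28, 34, 29, 39, 38, 38, 31, 36, 31, 33, 30, 33, 1, 1]
205 [1, 7, 24, 22, 24, 21, 23, 29, 28, 32, 29, 23, 30, 25, 28, 26, 27, 1, 6]
210 [2, 0, 20, 17, 15, 13, 17, 16, 20, 19, 18, 31, 20, 17, 15, 17, 20, 2, 2]
215 [1, 6, 4, 2, 2, 4, 5, -2, 4, -1, 2, 1, 2, 3, 3, 1, 4, 0, 0]
(200, 144) [0.6977 0.2406 0.0966]
(261, 145) [0.6895 0.0621 0.103 ]
(198, 212) [ 0.5127  0.2627 -0.0029]
(261, 213) [0.5054 0.0678 0.0012]
(218, 186) [0.5808 0.1933 0.0541]
(243, 186) [0.5798 0.1189 0.0528]
(243, 207) [0.521  0.1213 0.0254]
(218, 207) [0.5223 0.1969 0.0256]
```

```bash
ls pics
```

```text
c1.png
c2.png
c3.png
scene0.png
top0.png
```

View pics/c1.png

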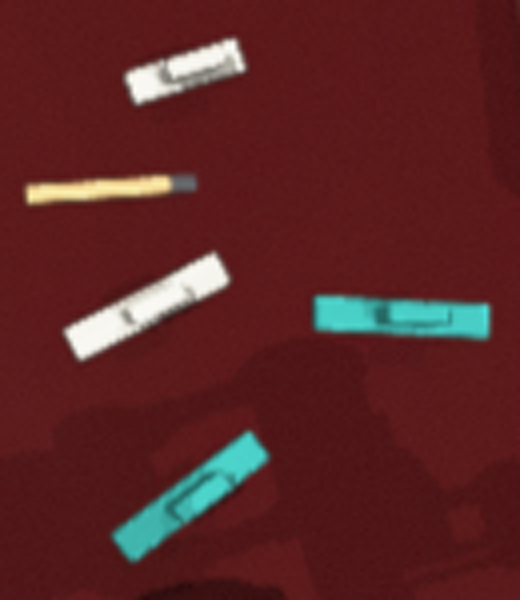

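View pics/c2.png

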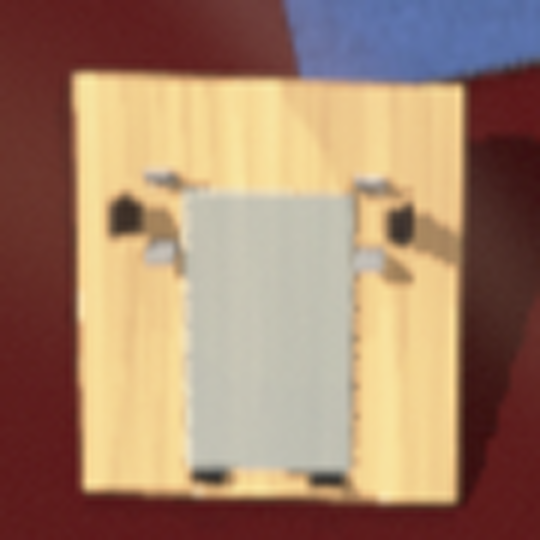

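View pics/c3.png

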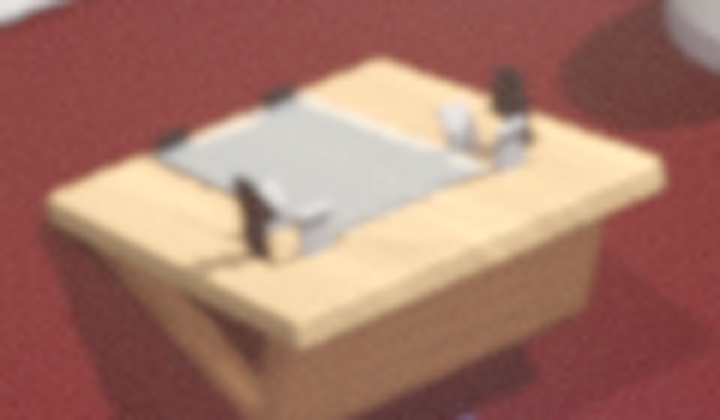

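c1 confirms it: the silver bar at crop (147,306), which is (376,237) in the top image, measures about 136×28 mm from its outline. The other silver bar at crop (185,72) is about 90 mm, so the first is long_bar. The other two are turquoise. c2 and c3 show the desk with its hooks at top pixels (206,166) and (252,167). Next I'll fit the desk pose and refine the bar.

```bash
cat >> h.py <<'E'
from scipy.optimize import least_squares
from scipy.spatial.transform import Rotation as R
def rays(d,uv):
    K=d["camera_matrix"];V=d["view"];uv=np.atleast_2d(uv).astype(float)
    c=np.c_[(uv[:,0]-K[0,2])/K[0,0],-(uv[:,1]-K[1,2])/K[1,1],-np.ones(len(uv))]@V[:3,:3]
    return -V[:3,:3].T@V[:3,3],c
def poly_fit(d,mask,T_of,poly,x0,ss=6):
    """fit pose by matching projected silhouette (convex hull of pts) to mask, area-distance along boundary"""
    cs,_=cv2.findContours(mask.astype(np.uint8),cv2.RETR_EXTERNAL,cv2.CHAIN_APPROX_NONE)
    m=np.zeros(mask.shape,np.uint8);cv2.drawContours(m,[max(cs,key=cv2.contourArea)],-1,1,-1)
    from scipy.ndimage import distance_transform_edt as edt
    # signed distance to hull; boundary points between inside/outside pixels
    pts=[]
    ys,xs=np.nonzero(m)
    for dy,dx in((0,1),(0,-1),(1,0),(-1,0)):
        s=m[ys+dy,xs+dx]==0; pts.append(np.c_[xs[s]+dx/2,ys[s]+dy/2])
    pts=np.vstack(pts).astype(np.float32)
    def f(x):
        q=proj(d,poly@T_of(x)[0].T+T_of(x)[1]).astype(np.float32)
        h=cv2.convexHull((q*1).reshape(-1,1,2))
        return np.array([cv2.pointPolygonTest(h,(float(a),float(b)),True) for a,b in pts])
    r=least_squares(f,x0,loss="soft_l1",f_scale=.5,diff_step=1e-4,x_scale=[.01,.01,.05])
    return r.x,np.sqrt(np.mean(f(r.x)**2))
def Tz(z): return lambda x:(R.from_euler("z",x[2]).as_matrix(),np.array([x[0],x[1],z]))
E
python3 - <<'E'
from h import *
def box(x,y,z0,z1): return np.array([[a,b,c] for a in(-x,x) for b in(-y,y) for c in(z0,z1)])
c=np.cos(np.radians(25));s=np.sin(np.radians(25))
for n,o,win in(("top",(376,237),None),("scene",(158,248),None)):
    d=load(n);hsv=cv2.cvtColor(d["frame"],cv2.COLOR_BGR2HSV)
    # bar: foot + fin silhouettes
    red=((hsv[...,0]<8)|(hsv[...,0]>168))&(hsv[...,1]>90)
    m=(~red).astype(np.uint8)
    _,L,st,_=cv2.connectedComponentsWithStats(m,connectivity=4)
    k=L[o[1],o[0]];print(n,"bar area",st[k])
    # top view: convex-hull of foot box only (fin protrudes little): also with fin box
    mm=L==k
    def T(x): return Tz(0)(x)
    x,e=poly_fit(d,mm,T,box(.012,.065,0,.010),[.4275,-.283,.46 if n=="top" else .46]);print(n,"foot",x.round(4),round(e,2))
    # fin top from intensity? use depth
    P=cloud(d);q=P[mm];fin=q[q[:,2]>.034];print("fin mean",fin.mean(0).round(4),len(fin))
    # board
    o=(205,190) if n=="top" else (310,215)
    k=L[o[1],o[0]];print("desk area",st[k])
for n in("top","scene"):
    d=load(n);P=cloud(d)
    # depth plane of board
    hsv=cv2.cvtColor(d["frame"],cv2.COLOR_BGR2HSV)
    m=((hsv[...,0]>8)&(hsv[...,0]<30)&(hsv[...,1]>40)&(hsv[...,2]>190))
    q=P[m];w=(abs(q[:,0]-.6)<.13)&(abs(q[:,1]-.155)<.14)&(q[:,2]>.008);q=q[w]
    A=np.c_[q[:,:2],np.ones(len(q))];p=np.linalg.lstsq(A,q[:,2],rcond=None)[0]
    r=q[:,2]-A@p;k=abs(r)<.006;p=np.linalg.lstsq(A[k],q[k,2],rcond=None)[0]
    print(n,"plane slope",np.hypot(*p[:2]),"tan25",s/c,"yaw",np.arctan2(p[1],p[0]),p,len(q))
E
```

```text
top bar area [356 223  42  27 436]
top foot [ 0.4273 -0.2831  0.4537] 0.94
fin mean [ 0.4278 -0.2805  0.041 ] 75
desk area [     0      0    560    420 105949]
scene bar area [137 230  42  40 668]
scene foot [ 0.4255 -0.2819  0.4542] 2.55
fin mean [ 0.4598 -0.2905  0.069 ] 100
desk area [ 288  189  103   66 3859]
top plane slope 0.46648855613411805 tan25 0.46630765815499864 yaw -0.0527953731978575 [ 0.46583857 -0.024617   -0.21838141] 2804
scene plane slope 0.4583237943291447 tan25 0.46630765815499864 yaw -0.04692623249292947 [ 0.45781926 -0.02149952 -0.21423625] 1639
```

```bash
cat >> h.py <<'E'
C25,S25=np.cos(np.radians(25)),np.sin(np.radians(25))
def seatR(yaw): return R.from_euler("z",yaw).as_matrix()@np.array([[C25,0,-S25],[0,1,0],[S25,0,C25]])
def seatT(x): # x = desk x,y,yaw
    Rz=R.from_euler("z",x[2]).as_matrix(); return seatR(x[2]), np.array([x[0],x[1],0])+Rz@[.035,0,.078]
E
python3 - <<'E'
from h import *
for n in("top","scene"):
    d=load(n);hsv=cv2.cvtColor(d["frame"],cv2.COLOR_BGR2HSV);f=d["frame"]
    # draw overlay w/ initial & fitted
    P=cloud(d)
    def TT(x): return R.from_euler("z",x[2]).as_matrix(),np.array([x[0],x[1],0])
    L=.105*C25
    board=np.array([[sx*L,sy*.095,.100+(sx*L-L)*S25/C25] for sx in(-1,1) for sy in(-1,1)])
    x=np.array([.605,.155,-.05])
    if n=="top":
        m=~((((hsv[...,0]<8)|(hsv[...,0]>168)))|((hsv[...,0]>95)&(hsv[...,0]<130)&(hsv[...,1]>80)))
        w=np.zeros(m.shape,bool);w[138:218,190:270]=1;m&=w
        m=cv2.morphologyEx(m.astype(np.uint8),cv2.MORPH_OPEN,np.ones((5,5)))
        x,e=poly_fit(d,m,TT,board,x);print(n,x.round(4),e); X=x
    x=X
    sc=6 if n=="top" else 6
    u0,v0,u1,v1=(185,130,275,222) if n=="top" else (280,175,400,265)
    img=cv2.resize(f[v0:v1,u0:u1],None,fx=sc,fy=sc,interpolation=cv2.INTER_CUBIC)
    A,t=TT(x);bp=proj(d,board[[0,1,3,2]]@A.T+t)
    Rs,ts=seatT(x)
    def dr(p,col,closed=True): cv2.polylines(img,[((p-[u0,v0]+.5)*sc).astype(int)],closed,col,1)
    dr(bp,(0,255,0))
    for sy in(-1,1):
        pts=np.array([[-.008,sy*.0715,.032],[.008,sy*.0715,.032],[.008,sy*.067,.032],[-.008,sy*.067,.032]]);dr(proj(d,pts@Rs.T+ts),(0,0,255))
        pts=np.array([[-.008,sy*.06,.0125],[.008,sy*.06,.0125]]);dr(proj(d,pts@Rs.T+ts),(255,0,255))
        for sx in(-1,1):
            pts=np.array([[sx*.0145,sy*.051,0],[sx*.0145,sy*.051,.018]]);dr(proj(d,pts@Rs.T+ts),(255,0,0))
    cv2.imwrite(f"pics/ov_{n}.png",img)
E
```

```text
top [ 0.6026  0.159  -0.045 ] 1.0014658126006457
```

View pics/ov_top.png

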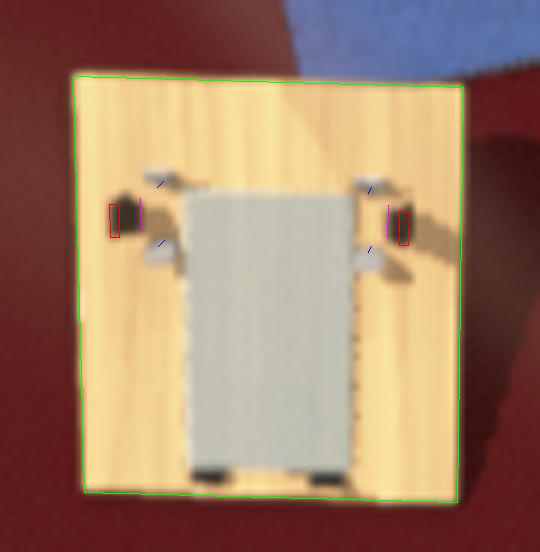

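View pics/ov_scene.png

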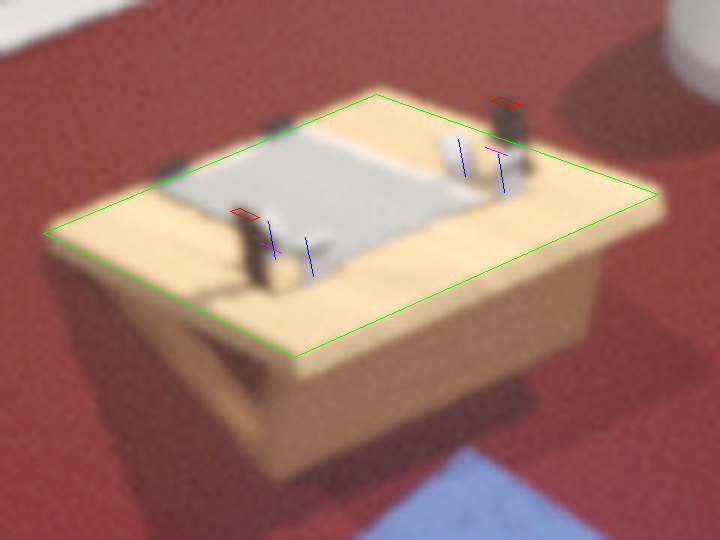

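```bash
cat >> h.py <<'E'
def toolR(B,s=1): return np.c_[s*B[:,1],s*B[:,0],-B[:,2]]
def q4(M): 
    x,y,z,w=R.from_matrix(M).as_quat(); return [w,x,y,z]
BAR=np.array([.4273,-.2828,.454]); DESK=np.array([.6026,.159,-.045]); GZ=.0205
E
python3 - <<'E'
from bench import *
from h import *
d=load("top");print("cam",-d["view"][:3,:3].T@d["view"][:3,3])
P=cloud(d);print("turq",P[284,388],P[277,403],P[292,373])
B=R.from_euler("z",BAR[2]).as_matrix();S,ts=seatT(DESK);print("seat",ts)
for s in(1,-1):
    for z in(.1,GZ): print(s,"grasp",z,np.round(inverse_kinematics([BAR[0],BAR[1],z],q4(toolR(B,s))),3))
    for z in(.1,.06,GZ): 
        j=inverse_kinematics(ts+S[:,2]*z,q4(toolR(S,s)));print(s,"seat",z,None if j is None else np.round(j,3))
E
```

```text
cam [0.31411867 0.02675885 1.20752908]
turq [ 0.28418939 -0.2999799   0.03800405] [ 3.03048888e-01 -3.57131716e-01  1.10896380e-04] [ 0.26130529 -0.26022645  0.0162674 ]
seat [0.63756457 0.15742553 0.078     ]
1 grasp 0.1 [-0.651 -0.132  1.682 -0.     1.592 -1.105]
1 grasp 0.0205 [-0.651 -0.082  1.779 -0.     1.444 -1.105]
1 seat 0.1 [ 0.281 -0.232  1.705 -0.143  1.256  0.342]
1 seat 0.06 [ 0.27  -0.177  1.722 -0.142  1.183  0.342]
1 seat 0.0205 [ 0.26  -0.116  1.73  -0.142  1.112  0.341]
-1 grasp 0.1 [-0.651 -0.132  1.682 -0.     1.592  2.037]
-1 grasp 0.0205 [-0.651 -0.082  1.779 -0.     1.444  2.037]
-1 seat 0.1 None
-1 seat 0.06 None
-1 seat 0.0205 None
```

Run:
```python
from bench import *
from h import *
B=R.from_euler("z",BAR[2]).as_matrix();S,ts=seatT(DESK);q=q4(toolR(B))
move_to([BAR[0],BAR[1],.12],q)
d=get_image("top");cv2.imwrite("pics/pre.png",cv2.resize(d["frame"][150:320,300:500],None,fx=4,fy=4))
move_l([BAR[0],BAR[1],GZ],.12)
s=state();print(s["time"],s["ee_pos"],s["ft_force"])
close();s=state();print(s["time"],s["finger_gap"],s["ee_pos"],s["ft_force"])
move_l([BAR[0],BAR[1],.18],.15)
move_to(ts+S[:,2]*(.065+GZ),q4(toolR(S)));hold(.3)
s=state();print(s["time"],s["finger_gap"],s["ee_pos"],s["ft_force"], ts+S[:,2]*(.065+GZ))
for n in("scene","top"):
    d=get_image(n);np.savez(f"/tmp/{n}1.npz",**d);cv2.imwrite(f"pics/{n}1.png",d["frame"])
```

```text
2.675 [ 0.42779654 -0.28321028  0.02148194] [-0.06164878  0.41520762  0.54529972]
3.8 0.014026381990234819 [ 0.42738521 -0.28277881  0.02052316] [-0.59177799 -0.40379467 -0.01042499]
7.05 0.013906552879218631 [0.60163805 0.15844928 0.15553758] [ 0.40483028  0.54761781 -1.37402305] [0.60146729 0.15905101 0.15548932]
```

Run:
```python
from h import *
for n in("top","scene"):
    d=load(n,1);f=d["frame"]
    S,ts=seatT(DESK)
    u0,v0,u1,v1=(165,110,285,222) if n=="top" else (280,135,400,265)
    sc=6 if n=="top" else 6
    if n=="scene": sc=6;v1=225
    if n=="top":v1=205
    img=cv2.resize(f[v0:v1,u0:u1],None,fx=sc,fy=sc,interpolation=cv2.INTER_CUBIC)
    cv2.imwrite(f"pics/hovraw_{n}.png",img)
    def dr(p,col): cv2.polylines(img,[((proj(d,p@S.T+ts)-[u0,v0]+.5)*sc).astype(int)],True,col,1)
    for z in(.065,.075): dr(np.array([[-.012,-.065,z],[.012,-.065,z],[.012,.065,z],[-.012,.065,z]]),(0,255,0))
    for sy in(-1,1): 
        dr(np.array([[-.008,sy*.0715,.032],[.008,sy*.0715,.032],[.008,sy*.067,.032],[-.008,sy*.067,.032]]),(0,0,255))
    cv2.imwrite(f"pics/hov_{n}.png",img)
```

```text
(no output)
```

View pics/scene1.png

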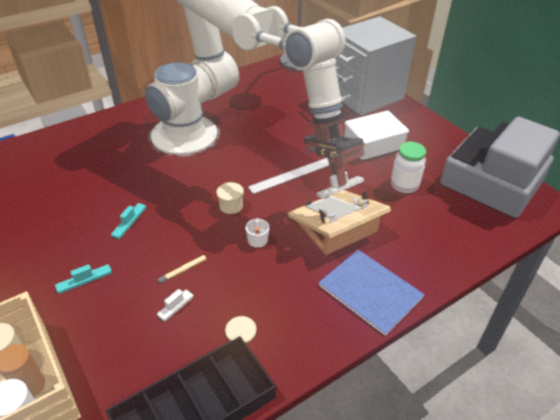

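View pics/hov_scene.png

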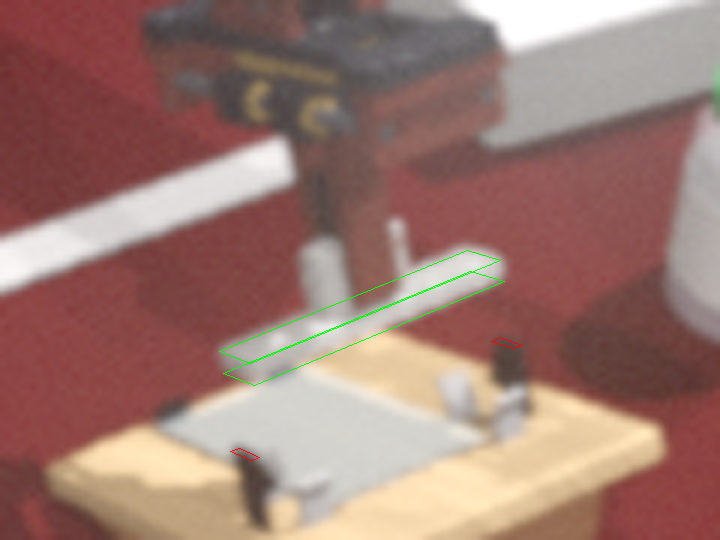

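View pics/hov_top.png

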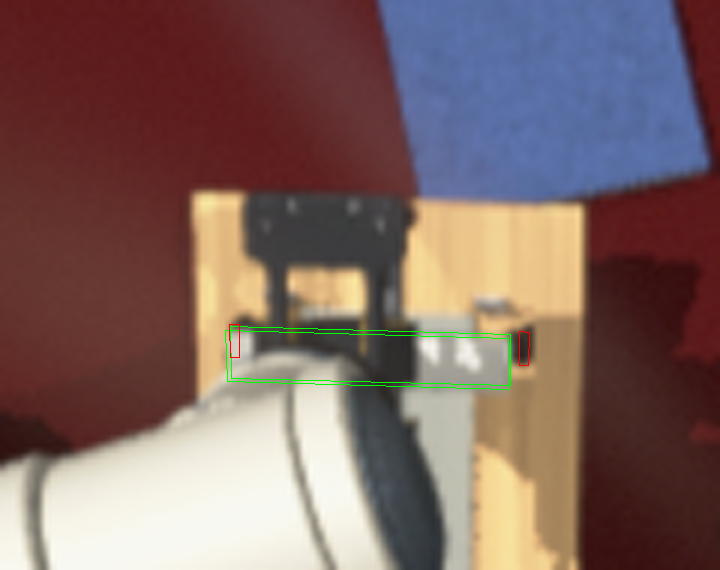

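Run:
```python
from h import *
for n,(u0,v0,u1,v1) in(("top",(200,150,262,185)),("scene",(310,170,375,226))):
    d=load(n,1);S,ts=seatT(DESK);sc=12 if n=="top" else 10
    im=cv2.resize(d["frame"][v0:v1,u0:u1],None,fx=sc,fy=sc,interpolation=cv2.INTER_CUBIC)
    for sy in(-1,1):
      for p in([-.012,sy*.065,.065],[.012,sy*.065,.065],[.012,sy*.065,.075],[-.012,sy*.065,.075],):
        a=((proj(d,np.array([p])@S.T+ts)[0]-[u0,v0]+.5)*sc);cv2.circle(im,tuple(a.astype(int)),3,(0,255,0) if p[2]<.07 else (255,0,255),-1)
      for p in([-.008,sy*.0715,.032],[.008,sy*.0715,.032],[.008,sy*.067,.032],[-.008,sy*.067,.032]):
        a=((proj(d,np.array([p])@S.T+ts)[0]-[u0,v0]+.5)*sc);cv2.circle(im,tuple(a.astype(int)),3,(0,0,255),-1)
    cv2.imwrite(f"pics/z_{n}.png",im);print(im.shape)
```

```text
(420, 744, 3)
(560, 650, 3)
```

View pics/z_top.png

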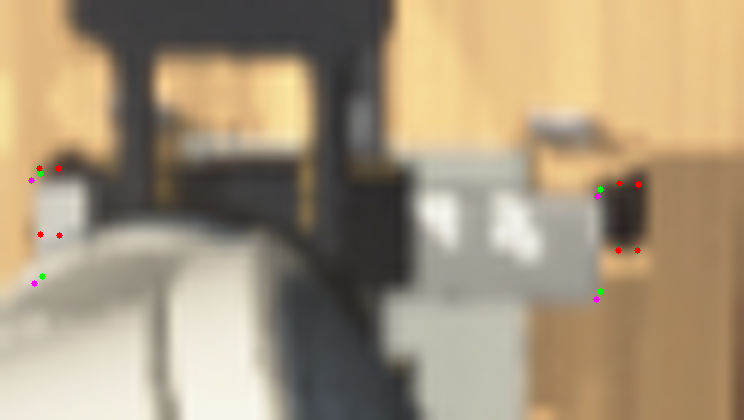

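View pics/z_scene.png

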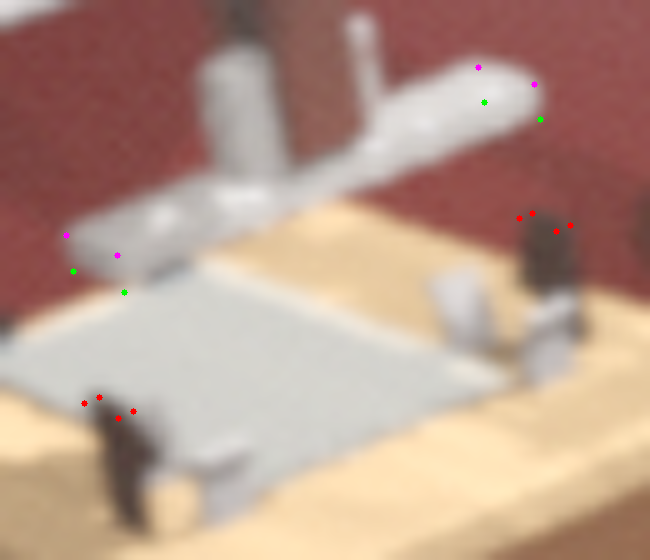

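Run:
```python
from h import *
d=load("top",0);g=d["frame"].astype(float).max(2)
S,ts=seatT(DESK)
W=np.clip((150-g)/100,0,1)
for sy,(u0,u1,v0,v1) in((1,(201,211,160,171)),(-1,(248,256,160,173))):
    w=W[v0:v1,u0:u1];vv,uu=np.mgrid[v0:v1,u0:u1]
    c=np.array([(w*uu).sum(),(w*vv).sum()])/w.sum()
    pts=np.array([[sx*.008,sy*y,z] for sx in(-1,1) for y,z in((.060,.0125),(.0715,.032),(.067,.032),(.062,.005),(.0715,0.005))])
    h=cv2.convexHull(proj(d,pts@S.T+ts).astype(np.float32));M=cv2.moments(h)
    m=np.array([M["m10"],M["m01"]])/M["m00"]
    print(sy,"blob",c,"model",m,"d",c-m,"area",w.sum(),M["m00"])
    print(w.round(1))
```

```text
1 blob [205.63930886 165.7024838 ] model [205.42318912 165.53209355] d [0.21611974 0.17039025] area 18.52 33.15269513032399
[[0.  0.  0.  0.  0.  0.  0.  0.  0.  0. ]
 [0.  0.  0.  0.  0.  0.  0.  0.  0.  0. ]
 [0.  0.  0.  0.  0.  0.  0.  0.  0.  0. ]
 [0.  0.  0.  0.1 0.6 0.5 0.  0.  0.  0. ]
 [0.  0.  0.  0.6 0.8 0.8 0.7 0.2 0.  0. ]
 [0.  0.  0.2 0.7 0.9 0.9 0.8 0.4 0.  0. ]
 [0.  0.  0.2 0.8 0.8 0.9 0.8 0.4 0.  0. ]
 [0.  0.  0.2 0.7 0.9 0.9 0.8 0.4 0.  0. ]
 [0.  0.  0.1 0.6 0.6 0.5 0.4 0.2 0.  0. ]
 [0.  0.  0.  0.  0.  0.  0.  0.  0.  0. ]
 [0.  0.  0.  0.  0.  0.  0.  0.  0.  0. ]]
-1 blob [251.53386989 167.18041583] model [251.26256781 166.68915222] d [0.27130208 0.4912636 ] area 14.91 26.982881522737443
[[0.  0.  0.  0.  0.  0.  0.  0. ]
 [0.  0.  0.  0.  0.  0.  0.  0. ]
 [0.  0.  0.  0.  0.  0.  0.  0. ]
 [0.  0.  0.  0.  0.  0.  0.  0. ]
 [0.  0.  0.  0.  0.1 0.2 0.  0. ]
 [0.  0.  0.4 0.5 0.7 0.5 0.  0. ]
 [0.  0.  0.6 0.8 0.8 0.7 0.  0. ]
 [0.  0.  0.7 0.9 0.8 0.7 0.  0. ]
 [0.  0.  0.7 0.9 0.8 0.6 0.  0. ]
 [0.  0.  0.6 0.8 0.8 0.5 0.  0. ]
 [0.  0.  0.  0.4 0.4 0.  0.  0. ]
 [0.  0.  0.  0.  0.  0.  0.  0. ]
 [0.  0.  0.  0.  0.  0.  0.  0. ]]
```

Relative to the hooks, the held bar is within about 1 mm in both views: the right end in the top view is at crop (599,245), the predicted edge at 597. That is inside the lugs' 2.5 mm clearance, so I'll descend in steps and watch the force.

Run:
```python
from bench import *
from h import *
S,ts=seatT(DESK)
def rep(z):
    s=state();f=S.T@np.array(s["ft_force"]);p=S.T@(np.array(s["ee_pos"])-ts)
    print(z,round(s["time"],2),"F",f.round(1),"M",np.round(S.T@np.array(s["moment"]),2),"p",(p*1000).round(1),round(s["finger_gap"]*1000,1));return f
rep(65)
for z in (30,24,20,16,12,8,5,2.5,1,0):
    move_l(ts+S[:,2]*(z/1000+GZ),.08 if z>=24 else .03)
    f=rep(z)
    if f[2]>45 or abs(f[0])>25 or abs(f[1])>25: print("stop");break
for n in("scene","top"):
    d=get_image(n);np.savez(f"/tmp/{n}2.npz",**d)
    u0,v0=(185,130) if n=="top" else (290,160)
    cv2.imwrite(f"pics/{n}2.png",cv2.resize(d["frame"][v0:v0+85,u0:u0+110],None,fx=7,fy=7,interpolation=cv2.INTER_CUBIC))
```

```text
65 7.15 F [ 0.1 -0.2 -1.4] M [-0.01  0.24  0.04] p [ 0.1 -0.3 85.5] 14.3
30 7.73 F [-0.6  0.6 -0.9] M [-0.06  0.22  0.03] p [-0.4 -0.1 49.8] 13.8
24 7.98 F [-0.5  0.3 -1.9] M [-0.05  0.26  0.08] p [-0.1  0.  44.4] 13.6
20 8.27 F [ 1.2 -0.  -1.1] M [ 0.02 -0.06 -0.01] p [ 0.7  0.1 40.9] 13.9
16 8.55 F [ 1.3 -0.5  4.1] M [ 0.   -0.22 -0.02] p [ 1.2  0.2 37.3] 13.9
12 8.83 F [3.1 0.2 4.8] M [ 0.34 -0.4   0.02] p [ 1.6  0.4 33.6] 13.8
8 9.12 F [ 1.3 -1.7  7.1] M [ 0.1  -0.1  -0.09] p [ 1.5 -0.1 29.7] 13.7
5 9.37 F [ 1.6 -5.6  6.8] M [-0.62 -0.27 -0.15] p [ 1.3 -1.5 26.2] 13.8
2.5 9.62 F [-0.3 -4.8 11.7] M [-1.13  0.19  0.04] p [ 1.6 -1.3 24.8] 14.2
1 9.87 F [ 1.7 -4.   9.4] M [-1.05 -0.07 -0.25] p [ 1.9 -1.1 23.2] 13.8
0 10.12 F [-1.7 -2.6 12.8] M [-0.94  0.27 -0.11] p [ 1.8 -0.7 22.6] 13.9
```

View pics/scene2.png

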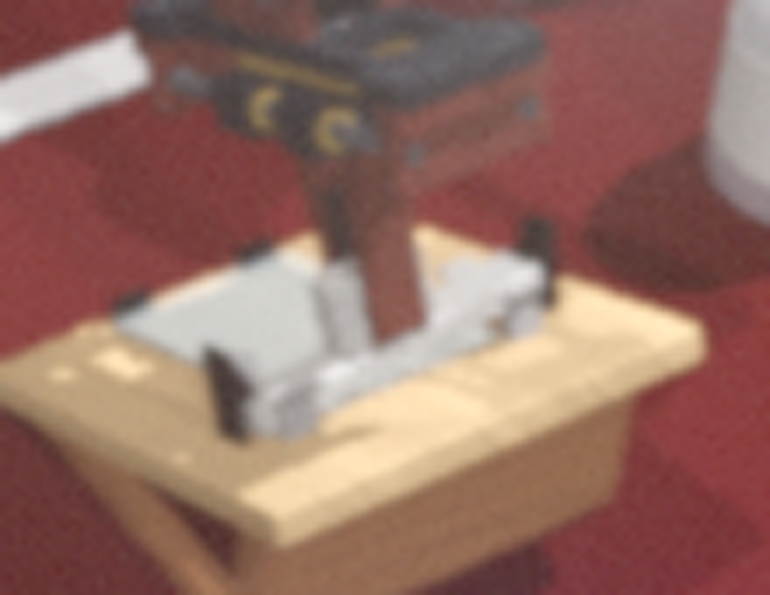

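View pics/top2.png

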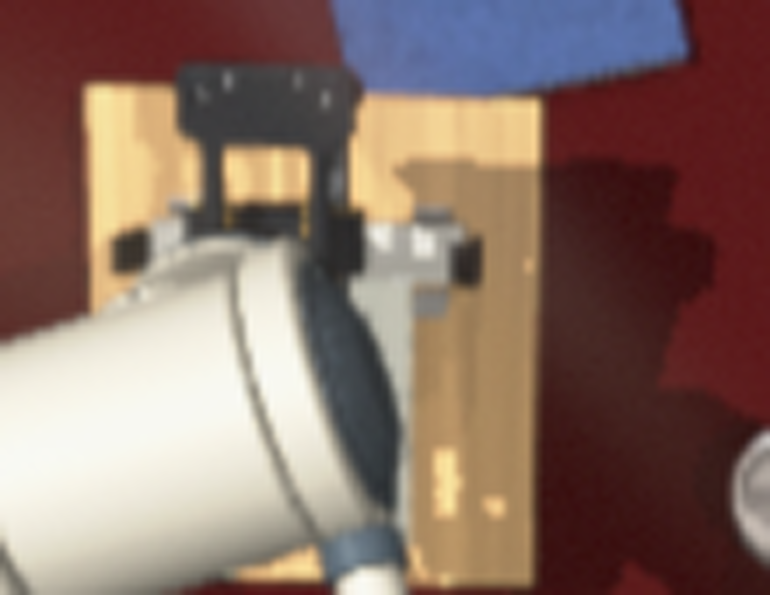

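The scene crop shows the bar between the lugs. The left hook at (225,390) still leans outward, and the force is still 12.8 N, so it is not fully home. I'll push further.

Run:
```python
from bench import *
from h import *
S,ts=seatT(DESK)
def rep(z):
    s=state();f=S.T@np.array(s["ft_force"]);p=S.T@(np.array(s["ee_pos"])-ts)
    print(z,round(s["time"],2),"F",f.round(1),"M",np.round(S.T@np.array(s["moment"]),2),"p",(p*1000).round(1),round(s["finger_gap"]*1000,1));return f
rep(0)
for z in (-1.5,-3,-4.5,-6,-8):
    move_l(ts+S[:,2]*(z/1000+GZ),.02);hold(.1)
    f=rep(z)
    if f[2]>40: print("stop");break
for n in("scene","top"):
    d=get_image(n);np.savez(f"/tmp/{n}3.npz",**d)
    u0,v0=(185,130) if n=="top" else (290,160)
    cv2.imwrite(f"pics/{n}3.png",cv2.resize(d["frame"][v0:v0+85,u0:u0+110],None,fx=7,fy=7,interpolation=cv2.INTER_CUBIC))
```

```text
0 10.22 F [-0.2 -2.6 13.6] M [-0.92  0.33 -0.14] p [ 1.8 -0.6 22.6] 13.5
-1.5 10.57 F [-1.6 -0.4 15.3] M [-0.6   0.49 -0.07] p [ 1.8  0.1 21.5] 13.5
-3 10.92 F [-2.4  0.9 17.5] M [-0.29  0.64 -0.16] p [ 1.9  0.7 20.3] 13.6
-4.5 11.27 F [-1.4  4.4 14. ] M [ 0.06  0.33 -0.03] p [ 1.8  1.4 18.4] 13.6
-6 11.62 F [-4.8  2.1 22.9] M [-0.08  1.19 -0.19] p [ 1.9  1.4 18.2] 13.8
-8 11.97 F [-12.4  -0.7  39. ] M [-0.41  2.58 -0.17] p [ 2.   1.5 18.1] 13.7
```

View pics/scene3.png

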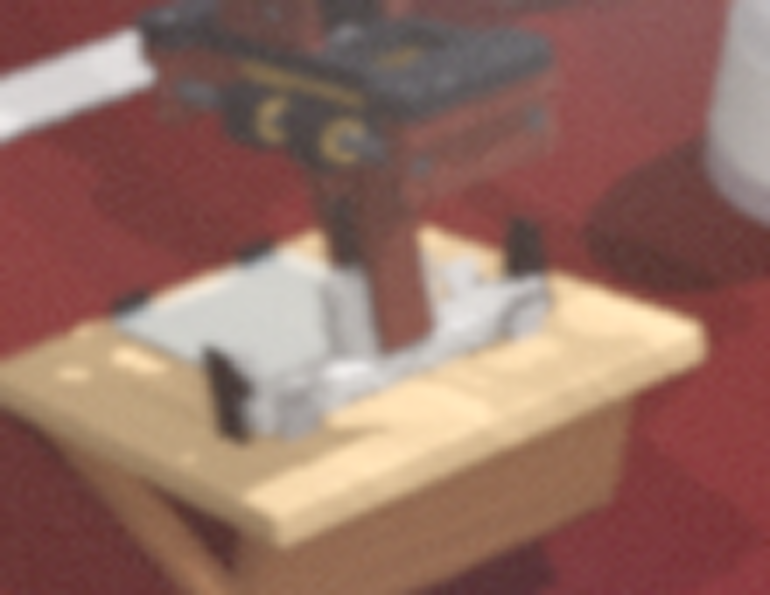

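View pics/top3.png

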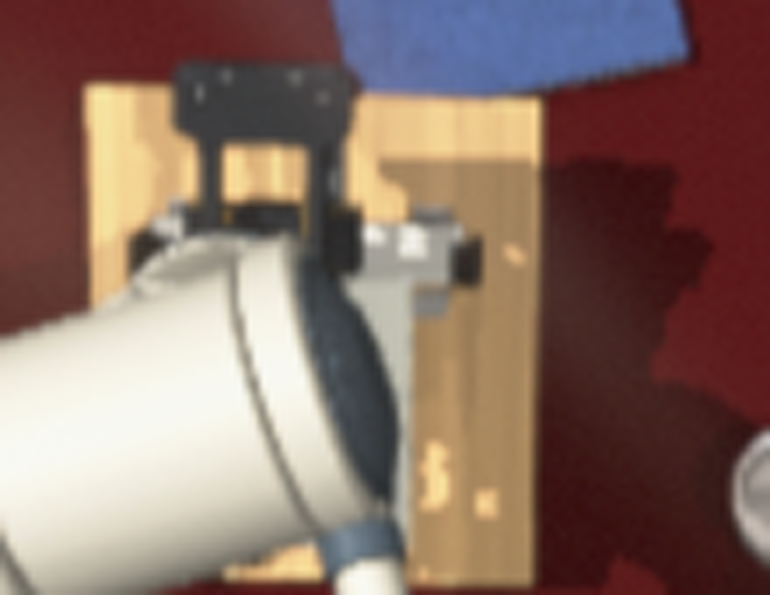

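In the scene crop the +y hook has swung from (540,250) back to (525,245). The −y hook sits at its rest pixel, and the force now rises with no travel, so the bar is on the glass. I'll unload, open, retreat and check.

Run:
```python
from bench import *
from h import *
S,ts=seatT(DESK)
p=S.T@(np.array(state()["ee_pos"])-ts)
a=ts+S@np.array([p[0],p[1],p[2]+.0008])
move_l(a,.02);hold(.2);s=state();print(S.T@np.array(s["ft_force"]))
gripper_open();s=state();print(s["time"],s["finger_gap"],S.T@np.array(s["ft_force"]))
move_l(a+S[:,2]*.12,.1)
move_to([.40,-.05,.30],q4(toolR(np.eye(3))))
hold(.3);print(state()["time"])
for n in("scene","top"):
    d=get_image(n);np.savez(f"/tmp/{n}4.npz",**d)
    u0,v0=(185,130) if n=="top" else (290,160)
    cv2.imwrite(f"pics/{n}4.png",cv2.resize(d["frame"][v0:v0+85,u0:u0+110],None,fx=7,fy=7,interpolation=cv2.INTER_CUBIC))
    cv2.imwrite(f"pics/{n}4f.png",d["frame"])
```

```text
[-1.81212216 -0.40814416  0.18329192]
13.9667 0.08760138498803892 [ 0.10130454 -0.99335506  0.10944832]
16.7417
```

View pics/scene4.png

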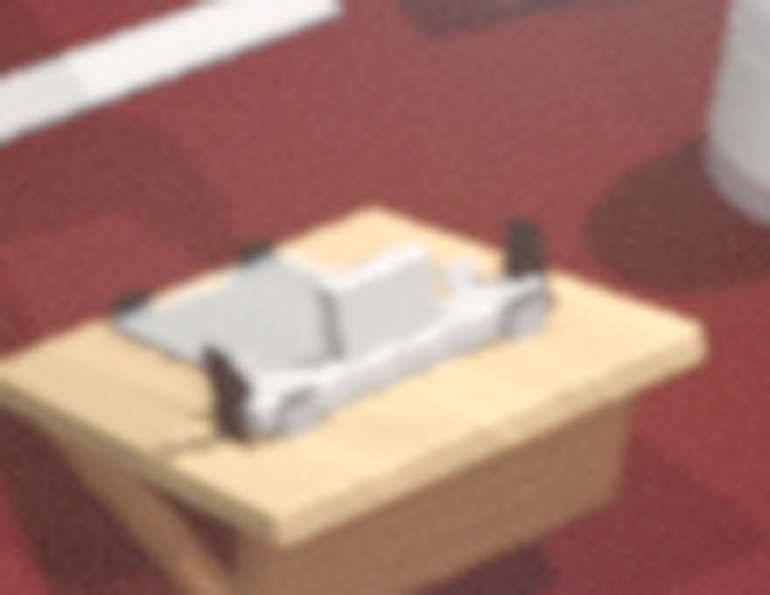

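View pics/top4.png

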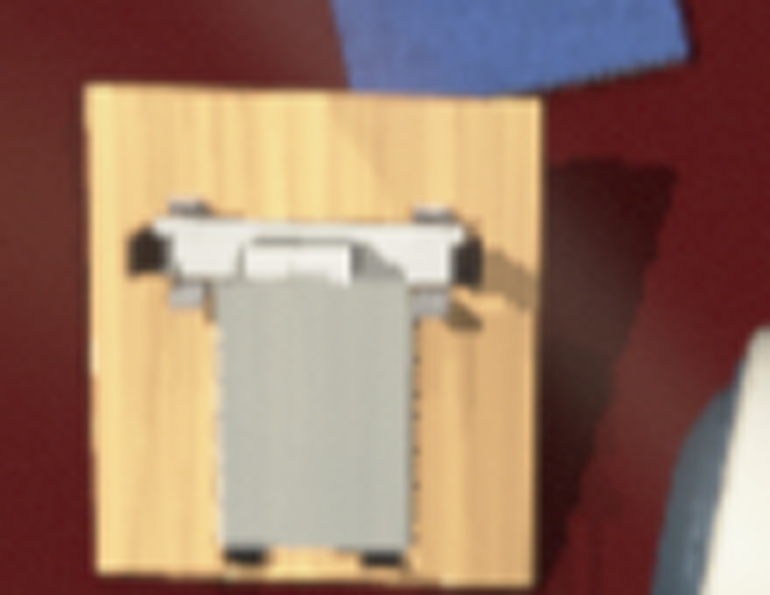

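View pics/top4f.png

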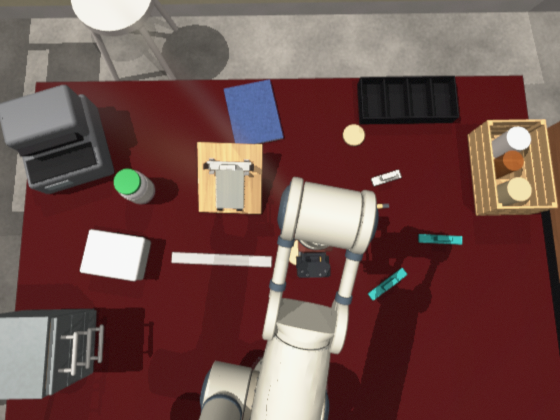

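Both crops show the bar between the lugs with both hooks over its ends: top (150,252) and (467,260), scene (228,390) and (523,248). I'll compare the numbers with the initial images.

Run:
```python
from h import *
for k in(0,4):
    g=load("top",k)["frame"].astype(float).max(2);W=np.clip((150-g)/100,0,1)
    s=load("scene",k)["frame"].astype(float).max(2);Ws=np.clip((110-s)/60,0,1)
    out=[]
    for w_,(u0,u1,v0,v1) in((W,(201,208,160,171)),(W,(250,256,160,173)),(Ws,(360,369,190,199)),(Ws,(318,326,208,218))):
        w=w_[v0:v1,u0:u1];vv,uu=np.mgrid[v0:v1,u0:u1];out.append([round((w*uu).sum()/w.sum(),2),round((w*vv).sum()/w.sum(),2),round(w.sum(),1)])
    print(k,out)
S,ts=seatT(DESK)
for n in("top","scene"):
    d=load(n,4);q=(cloud(d).reshape(-1,3)-ts)@S
    for y0 in(-.055,-.04,-.03,.03,.04):
        m=(abs(q[:,1]-y0-.006)<.007)&(abs(q[:,0])<.009)&(abs(q[:,2])<.03);print(n,y0,m.sum(),(np.median(q[m,2])*1000).round(1),end="; ")
    f=q[(abs(q[:,0])<.03)&(abs(q[:,1])<.04)&(q[:,2]>.034)&(q[:,2]<.06)];print("fin top",f.mean(0).round(4),len(f))
```

```text
0 [[np.float64(205.41), np.float64(165.68), np.float64(16.8)], [np.float64(251.53), np.float64(167.18), np.float64(14.9)], [np.float64(364.33), np.float64(194.86), np.float64(5.7)], [np.float64(321.86), np.float64(214.33), np.float64(4.0)]]
4 [[np.float64(205.4), np.float64(165.68), np.float64(18.0)], [np.float64(251.53), np.float64(167.24), np.float64(18.3)], [np.float64(364.3), np.float64(195.05), np.float64(5.8)], [np.float64(321.8), np.float64(214.46), np.float64(4.6)]]
top -0.055 27 10.6; top -0.04 31 11.2; top -0.03 30 11.0; top 0.03 28 10.0; top 0.04 30 10.6; fin top [0.0017 0.0011 0.0406] 81
scene -0.055 13 10.8; scene -0.04 12 10.8; scene -0.03 30 12.8; scene 0.03 12 11.1; scene 0.04 16 10.9; fin top [ 0.0056 -0.0001  0.0393] 71
```

Run:
```python
from bench import *
s=state();print(s["time"],s["ft_force"]);job_done()
```

```text
16.8417 [-0.20191753 -0.1589176   0.59776969]
the job is handed in; nothing more can be done
```

I clipped the long aluminium bar into the seat with both hooks shut over its ends, released it, and handed the job in at 16.8 s. `job_done()` gives no verdict, so this rests on my own checks.

**Pushing in:** The first push, to the nominal depth, left the +y (left) hook still open. Pushing further to about 39 N shut it and put the bar on the glass. I then unloaded the tool, opened the gripper and moved the arm clear.

**Hooks:** Both sit within 0.2 px of their starting positions in both cameras.

**Bar height:** The bar's top face is 10–11 mm above the glass at both ends, where a seated 10 mm foot should be. One patch in the scene camera read 12.8 mm, close to the fin.

**Bar centring:** The top view puts the bar about 1–2 mm off centre, inside the 5 mm limit. The scene camera disagreed, reading 5.6 mm off along the slope, just over the limit. I did not rely on that figure, because that camera sees only parts of the fin and its view of the desk was already about 2 mm off. The guide lugs also leave only 2.5 mm of play.

**Other objects:** In the last top picture the short bar and the visible bystanders look unmoved, judged by eye. The chalk tub was hidden under the arm and the pencil and paste tub partly so; the arm passed well above them.

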